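# Shut and lock the sliding glass top of a knife display case

## Task

Shut the sliding glass pane on top of the counter display case and lock it. The pane sticks, and it jams in its track when one end runs ahead of the other, so push its two finger pulls by turns and never force it, until it has come gently up against the rubber buffers and is fully home at both ends; then press the lock plunger all the way down so that it stays down. Leave the other goods where they lie.

Things in the scene. Friction and masses are not known exactly. Their poses are not given: they have to be found in the camera images.
- case: Low counter display case for knives: grey board, aluminium frame, glass; 300 (x) x 390 (y) x 98 mm high, fixed on the counter. Origin: centre of its underside; x = the way the pane closes (away from the robot), y = to the left, z up. Side track lips: |y| over 160, top 98 mm. Far rail: x 117 to 150, top 98 mm; lock housing on its middle: |y| under 31, top 110 mm.
- near_edge (a point): Middle of the free edge of the fixed near glass pane (case frame x = -36, top 98 mm up). That fixed pane fills the near part of the top, x -150 to -36, and carries a few goods. The sliding pane comes out from under it towards +x; its glass top is 89.5 mm up, so 8.5 mm lower. Axes as the case's.
- pane_mid (a point): Middle of the sliding pane, on its glass top. Framed glass 150 (x) x 344 (y) x 5 mm, 0.5 to 0.8 kg; axes as the case's when square. Its ends slide in the two side tracks with play. It starts 35 to 70 mm short of home, often askew. One end alone starts at 2 to 5 N, drags up to 12 N as it skews and jams some 5 to 10 mm ahead of the other; more force only wedges it; push the other end to free it. Over 25 N may chip the glass.
- pull_left (a point): Left finger pull of the sliding pane: upright grooved aluminium tab, 10 mm thick (x), 44 mm wide (y), 22 mm tall, standing on the glass near the pane's far edge, 125 mm left of its middle. The point is the middle of its near face, the face to push, 100.5 mm above the counter; the tab's top is at 111.5 mm. Fully home: about x = 92 mm in the case's frame, some mm more or less, wherever its buffer stops it.
- pull_right (a point): Right finger pull of the same pane, alike, 125 mm right of its middle. Fully home: about x = 92 mm in the case's frame, some mm more or less, by its own buffer.
- stop_left: Left stop of the pane: the bush in the far rail's near face that holds a rubber buffer on an adjusting screw, 8 mm across. Origin on that face (case frame x = 117, y = 150, z = 87 mm), axes as the case's. The buffer stands some 6 mm proud, more or less as it was adjusted, left and right unlike; this pose does not tell, so feel. Soft over its first mm, then firm (15 N per mm): meet it slowly.
- stop_right: Right stop, alike, at y = -150 mm, its buffer adjusted on its own.
- lock_top (a point): Centre of the top of the lock plunger, an upright steel button 17 mm across on the lock housing (case frame x = 131, y = 0). 124 mm above the counter when up, 115 mm when fully pressed straight down (9 mm). Its pin drops through a slot in the tongue on the pane's far edge, which lines up only when the pane is home within about 4 mm; otherwise it stops after 3 mm.
- lock (a joint): Lock plunger travel in m: 0 up (open), 0.009 fully pressed (locked). It takes 5 to 7 N and stays where it is left.
- whetstone: Loose two-layer sharpening stone 50 x 130 x 22 mm lying on the fixed near pane; origin under its centre. Leave it.
- tape: Loose roll of tape, 56 mm across, 19 mm high, lying on the fixed near pane; origin under its centre. Leave it.
- carton_a: Grey knife carton 130 x 260 x 50 mm on the counter to the left, a second one on top; origin under its centre. Leave it.
- carton_b: The upper grey knife carton, same size. Leave it.
- honing_steel: Loose honing steel, 310 mm long, black handle, lying to the right of the case; origin under its middle. Leave it.
- knife: Loose kitchen knife, 260 mm long, red handle, lying to the left of the case; origin under its bolster. Leave it.
- oil: Small amber bottle of oil, 48 mm across, 125 mm tall, standing at the near right; origin under its centre. Leave it.

How it is judged:
On the way, in this order (a step that is already met when the one before it is completed fails the run):
1. the sliding pane is home, touching the rubber buffer at both ends (x of each of pull_left, pull_right in the frame of case above 0.086 m and contact force between pane and stop_left above 0.05 N and contact force between pane and stop_right above 0.05 N and linear speed of pane below 0.01 m/s), for 0.2 s.
2. the lock plunger is pressed fully down (value of joint lock above 0.0075 m), for 0.2 s.
At the end, for the whole second after the job is handed in: The pane rests in touch with the rubber buffer at both ends (more than 0.05 N, both pulls beyond x = 86 mm in the case's frame) and at rest, the lock plunger down by more than 7.5 of its 9 mm, the robot clear of everything (all of step 1 and value of joint lock above 0.0075 m).
It fails at once if the pane is forced: the robot pushes on it with more than 25 N (contact force between any of the arm, the fingers and pane above 25 N).
It fails at once if the goods on the case are disturbed (moved more than 20 mm) (distance of any of whetstone, tape from where it was at the start of the episode above 0.02 m).
It fails at once if goods beside the case are disturbed (moved more than 20 mm) (distance of any of carton_a, carton_b, honing_steel, knife, oil from where it was at the start of the episode above 0.02 m).
It also fails if it takes over 67 s, if anything falls off the work surface, if the arm or the gripper's body presses on something with over 40 N, if the wrist force passes 120 N, or if a joint passes its speed limit or range.

## Robot

A 6-joint arm with a two-finger parallel gripper is mounted at the origin on the work surface. World frame = base frame: x ahead of the robot, y to its left, z up, the work surface at z = 0. Lengths are in m, angles in rad, forces in N, time in s.
With the tool pointing down it reaches from about 0.35 to 0.775 m from the base axis. Payload 7.3 kg.
Tool frame: the origin (TCP) lies at the very end of the fingers, on their centre line; the grasp point (between the pads) lies robot.pinch_z behind it (robot.pinch_z is the distance from the TCP to the grasp point, in m); y points along the fingers, z is the direction in which the jaws open and shut, and the axes are right-handed (so a half turn about y gives the same grasp; the last joint's range is limited). The gripper opens to 92 mm and grips with 3 to 60 N. Pads are 19 mm wide; open, the fingers measure 130 mm over their backs; the gripper's body (75 mm by 190 mm) begins 47 mm behind the grasp point.
Start: joints at [0.993, 0.342, 1.524, -0, 1.275, -0.146], TCP at [0.22, 0.477, 0.227] pointing down, gripper open.
Joint ranges: [-2.53, 2.53], [-0.77, 2.02], [0.04, 2.7], [-1, 4.14], [0.28, 2.66], [-3.11, 3.11]. Speed limits (rad/s): [2.57, 2.57, 3.14, 3.14, 3.14, 3.14].

## Interface

Orientations are given as [roll, pitch, yaw] about the fixed x, y, z axes, in that order (R = Rz(yaw) Ry(pitch) Rx(roll)).
In Python, from cell import status, viewer, robot gives the robot as it stands. The module is installed in compiled form; this text tells all that it offers.
- The arm moves only by the shell command python3 -m pendant 'ROWS' [FORCE]. ROWS is JSON, a list that holds one entry, the list of rows, each a list of 7 numbers: the shift along the tool's x, y, z in cm, then the turn, a rotation vector about the tool's x, y, z in rad, then the finger opening in cm, from 0 to 9.18. A call has 1 to 20 rows; each row is the pose to reach, as a shift and turn from the pose commanded when the call began, along the tool's axes at that moment; what a row does not reach only later rows make up. A row lasts 1/10 s, in which the tool goes at most 50 mm and 8.59 degrees, less where a joint would pass 70% of its speed; a pose out of reach is approached as far as the arm can. A call with a gripper value outside its range is refused whole. The fingers move at their own pace and stop on an object; FORCE is the grip in N (left out, the last holds). Time passes only in rows, so rows that repeat a pose let the fingers close. It gives the time, the measured TCP pose, the force and the opening at its end, in the units of the state.
- status.observe(): the state, without advancing time (a new reading comes with each control period).
- viewer.read_camera(name): name is "scene" or "top" or "wrist"; returns a dict with "image" (420x560x3 uint8, red, green, blue), "range_z" (420x560 float32, m along the optical axis (not along the pixel's ray), 0 where there is no reading), "fx", "fy", "cx", "cy" (pixels), "camera_from_world" (4x4, takes a point from world to camera coordinates). Camera axes: x right, y up, looking along -z (the intrinsics and any distortion apply to the point x, -y, -z); pixel columns grow to the right and rows downward; lengths in m; the calibration is good to about 2 mm. A picture is of the moment at which its call begins.
- robot.hand_in(): hands the job in, once; it reports no verdict.
The state is a dict: "time": time; "qpos": joint angles; "qvel": joint speeds; "joint_efforts": joint torques, N m; "tool_pos": TCP position; "tool_rot": TCP orientation; "contact_force": force on the tool from outside, world axes, zero at the start; "torque": the same for the moment, N m; "opening": finger opening in m.
Only numpy, scipy, OpenCV 4.12 (cv2) and the standard library are available. Lean on these libraries where they do the work, as an engineer would, in place of code of your own. Each camera call takes 0.05 s, during which the arm holds its last target. There are 200 camera calls.

## Working session

There is one attempt and no reset: what is moved stays moved. The work goes in short steps, Python scripts to look and compute and a shell command to move; the robot and the scene stay as the last step left them, time stands still between calls to the robot, and variables do not carry over. Pictures are saved under pics/ and viewed, about 8 in all and at most 12, crops included, and the job is handed in when it is done.

```bash
mkdir -p pics; cat > h.py <<'E'
from cell import status, viewer, robot
import numpy as np, cv2
from scipy.spatial.transform import Rotation as R
def cam(n):
    c=viewer.read_camera(n); np.savez(f'/tmp/{n}.npz',**c); return c
def load(n): return dict(np.load(f'/tmp/{n}.npz'))
def px2w(c,u,v,z=None):
    # by depth, or on plane z
    r=np.array([(u-c['cx'])/c['fx'],-(v-c['cy'])/c['fy'],-1.])
    T=np.linalg.inv(c['camera_from_world'])
    if z is None: d=np.median(c['range_z'][int(v)-1:int(v)+2,int(u)-1:int(u)+2]); return T[:3,:3]@(r*d)+T[:3,3]
    w=T[:3,:3]@r; return T[:3,3]+w*(z-T[2,3])/w[2]
E
python3 - <<'E'
from h import *
for n in ('top','scene'):
    c=cam(n); cv2.imwrite(f'pics/{n}1.png',cv2.resize(c['image'][:,:,::-1],None,fx=1.42,fy=1.42))
    print(n,c['fx'],c['cx'],c['cy'],c['camera_from_world'].round(3).tolist())
s=status.observe();print({k:np.round(v,3).tolist() for k,v in s.items()}, robot.pinch_z)
E
```

```text
top 427.48722714418426 283.9514300197261 207.64201082336967 [[0.09, -0.996, 0.003, 0.01], [0.972, 0.089, 0.218, -0.544], [-0.217, -0.017, 0.976, -1.291], [0.0, 0.0, 0.0, 1.0]]
scene 399.0791672768963 280.5711821108578 211.08270149017616 [[0.592, 0.806, 0.013, -0.317], [-0.532, 0.379, 0.757, 0.179], [0.605, -0.456, 0.653, -1.495], [0.0, 0.0, 0.0, 1.0]]
{'time': 0.1, 'qpos': [0.993, 0.343, 1.525, 0.0, 1.275, -0.146], 'qvel': [-0.001, 0.0, -0.002, -0.0, 0.002, 0.001], 'joint_efforts': [0.003, -43.2, -24.469, 0.072, 0.053, -0.0], 'tool_pos': [0.219, 0.477, 0.226], 'tool_rot': [-1.572, 0.0, -0.432], 'contact_force': [0.181, -0.034, 0.775], 'torque': [0.02, 0.028, 0.017], 'opening': 0.092} 0.0188
```

View pics/top1.png

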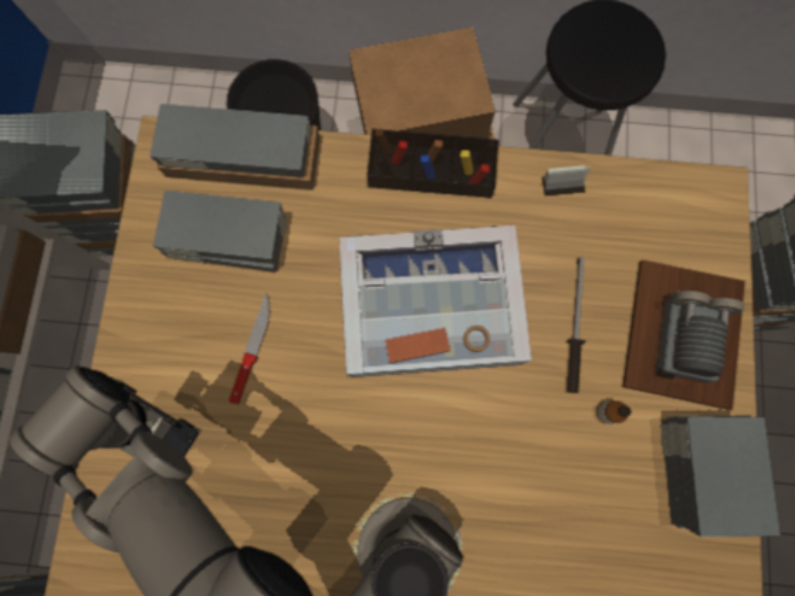

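View pics/scene1.png

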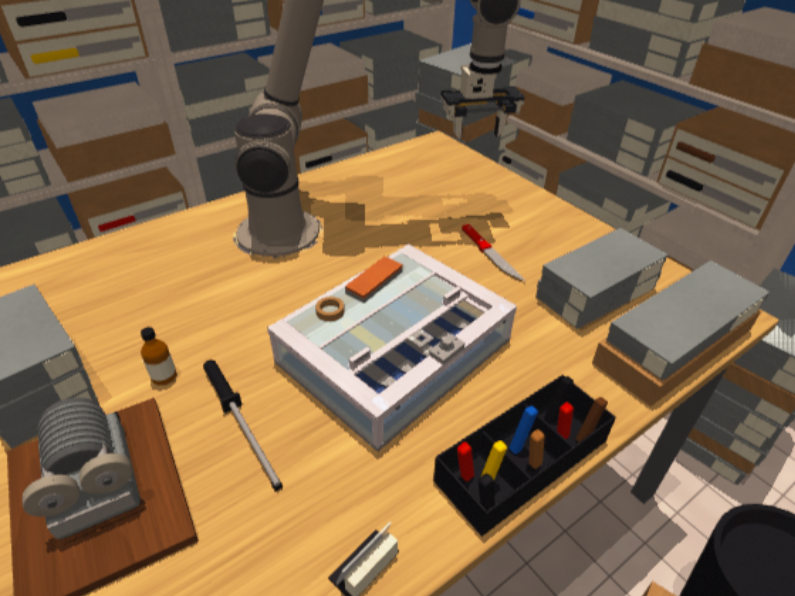

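The top view shows the case with corners at about (341,237), (517,227), (529,361) and (347,375). The lock is near (429,237) and the pulls are near (377,283) and (490,277). The scene view agrees. Next I'll enlarge the top view.

```bash
python3 - <<'E'
from h import *
c=load('top'); im=c['image'][150:275,230:385,::-1]
cv2.imwrite('pics/crop.png',cv2.resize(im,None,fx=5,fy=5-0.2,interpolation=cv2.INTER_CUBIC))
E
```

```text
(no output)
```

View pics/crop.png

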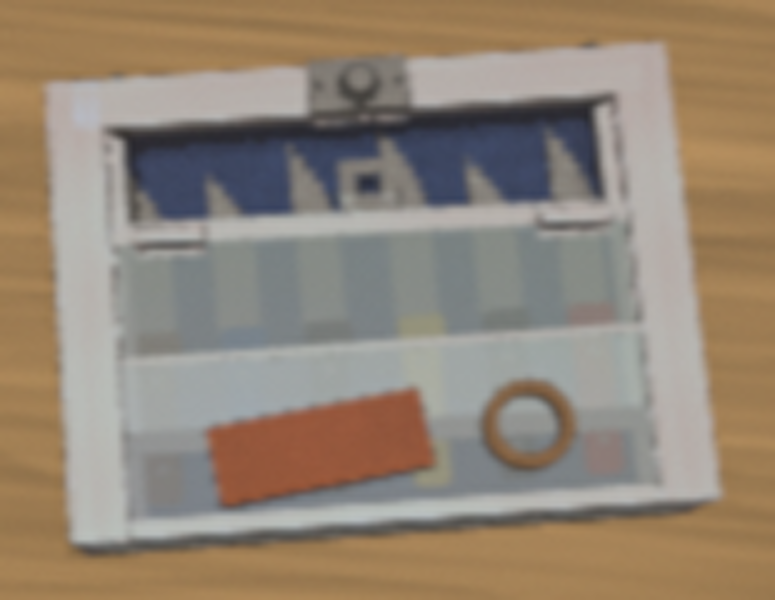

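The crop shows the top corners FL(47,85), FR(664,43), NR(718,494) and NL(72,543). The plunger is at (360,83), the left tab spans (135–207, 225–248) and the right tab (538–612, 205–230).

```bash
cat >> h.py <<'E'
def crop2w(p,z): c=load('top'); return px2w(c,230+(p[0]+.5)/5-.5,150+(p[1]+.5)/4.8-.5,z)
E
python3 - <<'E'
from h import *
W=np.array([crop2w(p,.098) for p in [(47,85),(664,43),(718,494),(72,543)]])
L=np.array([[.15,.195],[.15,-.195],[-.15,-.195],[-.15,.195]])
a=W[:,:2].mean(0); H=L.T@(W[:,:2]-a); th=np.arctan2(H[0,1]-H[1,0],H[0,0]+H[1,1])
Rm=np.array([[np.cos(th),-np.sin(th)],[np.sin(th),np.cos(th)]])
print(a,th,np.degrees(th)); print('res mm',((L@Rm.T+a-W[:,:2])*1000).round(1).tolist())
f=lambda p,z:((crop2w(p,z)[:2]-a)@Rm*1000).round(1)
print('lock',f((360,80),.124),'L near bottom',f((170,247),.0895),'R',f((575,228),.0895),'near edge',f((125,357),.098),f((645,327),.098))
print('far edge of pane',f((125,228),.09),f((630,205),.09),'tongue',f((367,183),.09))
print('tabs y',f((134,240),.1),f((207,240),.1),f((538,220),.1),f((612,220),.1))
print('goods', f((208,425),.11),f((418,388),.11),f((530,382),.11))
for n,p in dict(pl=(.04,.125),pr=(.04,-.125),lock=(.131,0)).items(): print(n,Rm@p+a, np.hypot(*(Rm@p+a)))
E
```

```text
[ 0.53398696 -0.005416  ] 0.16512525168718634 9.460980012711254
res mm [[0.9, 1.0], [0.8, 0.4], [-1.5, -1.7], [-0.2, 0.2]]
lock [ 1.295e+02 -1.000e-01] L near bottom [ 36.7 124.5] R [  30.7 -127.5] near edge [-34.9 156.2] [ -39.1 -161.9]
far edge of pane [ 51.3 151.5] [  43.3 -163.2] tongue [70.2 -1. ]
tabs y [ 40.4 146. ] [ 37.1 101.2] [  35.2 -103.5] [  31.8 -149.1]
goods [-83.9 108.6] [-69.9 -18.9] [-71.1 -86.5]
pl [0.55289588 0.12445876] 0.566730835006745
pr [ 0.59398985 -0.12214068] 0.6064175880732119
lock [0.66320506 0.01611724] 0.6634008767570497
```

```bash
cat >> h.py <<'E'
A=np.array([.53399,-.00542]); TH=.1651; C,S=np.cos(TH),np.sin(TH); RM=np.array([[C,-S],[S,C]])
def case_xy(p): return (RM.T@(np.array(p)[:2]-A))*1000
def st():
    s=status.observe(); f=RM.T@s['contact_force'][:2]
    print('t',round(s['time'],2),'case TCP mm',case_xy(s['tool_pos']).round(1),'z',round(s['tool_pos'][2]*1000,1),'rot',np.round(s['tool_rot'],3),'F case',f.round(1),round(s['contact_force'][2],1),'op',round(s['opening'],4))
def rel(x,y,z):
    s=status.observe(); Q=R.from_euler('xyz',s['tool_rot']); G=R.from_euler('xyz',[-np.pi/2,0,TH])
    p=np.append(A+RM@np.array([x,y])/1000,z/1000)
    print('rel cm',(Q.inv().apply(p-s['tool_pos'])*100).round(2),'rv',(Q.inv()*G).as_rotvec().round(3))
E
python3 -c "
from h import *
st();rel(12,-125,200);rel(12,-125,94)"
```

```text
t 0.1 case TCP mm [-231.   527.1] z 226.1 rot [-1.572  0.    -0.432] F case [ 0.2 -0.1] 0.8 op 0.092
rel cm [ 56.75   2.65 -40.27] rv [ 0.001 -0.597 -0.001]
rel cm [ 56.76  13.25 -40.25] rv [ 0.001 -0.597 -0.001]
```

```bash
python3 -m pendant '[[[14,0.5,-10,0,-0.15,0,0],[28,1,-20,0,-0.3,0,0],[42,1.5,-30,0,-0.45,0,0],[56.8,2.6,-40.3,0,-0.597,0,0],[56.8,2.6,-40.3,0,-0.597,0,0],[56.8,2.6,-40.3,0,-0.597,0,0],[56.8,2.6,-40.3,0,-0.597,0,0],[56.8,2.6,-40.3,0,-0.597,0,0],[56.8,2.6,-40.3,0,-0.597,0,0],[56.8,2.6,-40.3,0,-0.597,0,0],[56.8,2.6,-40.3,0,-0.597,0,0],[56.8,2.6,-40.3,0,-0.597,0,0],[56.8,2.6,-40.3,0,-0.597,0,0],[56.8,2.6,-40.3,0,-0.597,0,0],[56.8,2.6,-40.3,0,-0.597,0,0],[56.8,2.6,-40.3,0,-0.597,0,0],[56.8,2.6,-40.3,0,-0.597,0,0],[56.8,2.6,-40.3,0,-0.597,0,0],[56.8,2.6,-40.3,0,-0.597,0,0],[56.8,2.6,-40.3,0,-0.597,0,0]]]' 20; python3 -c "
from h import *
st();rel(12,-125,97)
c=cam('wrist');cv2.imwrite('pics/w1.png',c['image'][:,:,::-1])"
```

```text
time: 2.1
tool_pos: [0.5668, -0.1259, 0.2011]
tool_rot: [-1.571, -0.0, 0.167]
contact_force: [0.4, 0.2, 0.1]
opening: 0.0005
t 2.1 case TCP mm [  12.5 -124.2] z 201.1 rot [-1.571 -0.     0.167] F case [0.4 0.1] 0.1 op 0.0005
rel cm [-0.06 10.41 -0.08] rv [0.    0.001 0.   ]
```

View pics/w1.png

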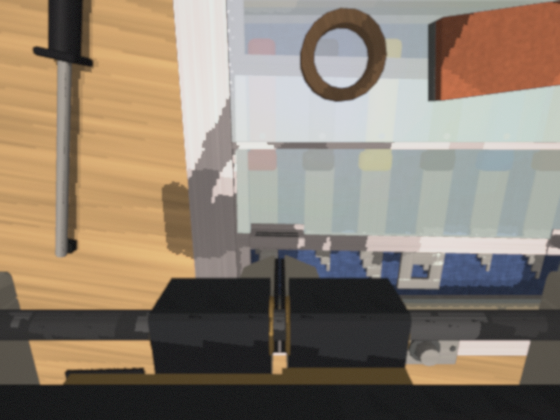

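The wrist view (image up = toward the robot) shows the right tab at cols 245–305, rows 225–248. The fixed pane's edge is level at row 146, so the yaw is good.

```bash
python3 -c "
from h import *
c=load('wrist')
for n,u,v,z in [('edgeR',260,146,.098),('edgeL',530,147,.098),('tab topnear',275,226,.1115),('tab l',304,228,.1115),('tab r',246,228,.1115),('plunger',427,350,.124)]: print(n,case_xy(px2w(c,u,v,z)).round(1))
"
```

```text
edgeR [ -40.6 -140.1]
edgeL [-39.9  60.9]
tab topnear [  17.7 -129. ]
tab l [  19.3 -107. ]
tab r [  19.3 -151. ]
plunger [120.2  -5.6]
```

```bash
python3 -m pendant '[[[-1.2,2,-0.2,0,0,0,0],[-1.2,5,-0.2,0,0,0,0],[-1.2,8,-0.2,0,0,0,0],[-1.2,10.3,-0.2,0,0,0,0],[-1.2,10.3,-0.2,0,0,0,0],[-0.7,10.3,-0.2,0,0,0,0],[-0.2,10.3,-0.2,0,0,0,0],[-0.2,10.3,-0.2,0,0,0,0]]]'; python3 -c "
from h import *
st()"
```

```text
time: 2.95
tool_pos: [0.567, -0.1293, 0.0993]
tool_rot: [-1.572, -0.003, 0.166]
contact_force: [0.6, 0.9, 0.5]
opening: 0.0004
t 2.95 case TCP mm [  12.2 -127.6] z 99.3 rot [-1.572 -0.003  0.166] F case [0.8 0.8] 0.5 op 0.0004
```

```bash
python3 -m pendant '[[[0.2,0.2,0,0,0,0,0],[0.4,0.2,0,0,0,0,0],[0.6,0.2,0,0,0,0,0],[0.8,0.2,0,0,0,0,0]]]'; python3 -c "
from h import *
st()"
```

```text
time: 3.35
tool_pos: [0.5724, -0.1279, 0.0957]
tool_rot: [-1.57, 0.002, 0.165]
contact_force: [-4.8, -1.3, 2.8]
opening: 0.0005
t 3.35 case TCP mm [  17.7 -127.1] z 95.7 rot [-1.57   0.002  0.165] F case [-4.9 -0.5] 2.8 op 0.0005
```

```bash
python3 -m pendant '[[[0.2,0,0,0,0,0,0],[0.4,0,0,0,0,0,0],[0.6,0,0,0,0,0,0],[0.6,0,0,0,0,0,0]]]'; python3 -c "
from h import *
st()"
```

```text
time: 3.75
tool_pos: [0.5793, -0.1267, 0.0957]
tool_rot: [-1.57, -0.0, 0.165]
contact_force: [-2.3, 0.7, 1.3]
opening: 0.0005
t 3.75 case TCP mm [  24.7 -127.1] z 95.7 rot [-1.57  -0.     0.165] F case [-2.1  1.1] 1.3 op 0.0005
```

```bash
python3 -m pendant '[[[0.2,0,0,0,0,0,0],[0.3,0,0,0,0,0,0],[-1.2,0,0,0,0,0,0],[-1.2,0,5,0,0,0,0],[-1.2,0,10,0,0,0,0],[-1.2,0,15,0,0,0,0],[-1.2,0,20,0,0,0,0],[-1.2,0,25,0,0,0,0],[-1.2,0,25,0,0,0,0],[-1,0,25,0,0,0,0],[-0.7,0,25,0,0,0,0],[-0.4,0,25,0,0,0,0],[-0.2,0,25,0,0,0,0],[0,0,25,0,0,0,0]]]'; python3 -c "
from h import *
st()"
```

```text
time: 5.15
tool_pos: [0.5375, 0.1183, 0.0955]
tool_rot: [-1.571, 0.002, 0.164]
contact_force: [-4.0, -1.9, 2.3]
opening: 0.0006
t 5.15 case TCP mm [ 23.8 121.5] z 95.5 rot [-1.571  0.002  0.164] F case [-4.3 -1.2] 2.3 op 0.0006
```

Left contact is at TCP x of about 23.8. I'll push on gently.

```bash
python3 -m pendant '[[[0.2,0,0,0,0,0,0],[0.4,0,0,0,0,0,0],[0.6,0,0,0,0,0,0],[0.8,0,0,0,0,0,0]]]'; python3 -c "
from h import *
st()"
```

```text
time: 5.55
tool_pos: [0.5458, 0.121, 0.0956]
tool_rot: [-1.571, 0.0, 0.165]
contact_force: [-2.7, -2.2, -1.0]
opening: 0.0005
t 5.55 case TCP mm [ 32.5 122.8] z 95.6 rot [-1.571  0.     0.165] F case [-3.  -1.7] -1.0 op 0.0005
```

```bash
python3 -m pendant '[[[-1.5,0,0,0,0,0,0],[-1.5,0,-5,0,0,0,0],[-1.5,0,-10,0,0,0,0],[-1.5,0,-15,0,0,0,0],[-1.5,0,-20,0,0,0,0],[-1.5,0,-25,0,0,0,0],[-1.5,0,-25,0,0,0,0],[-1,0,-25,0,0,0,0],[-0.6,0,-25,0,0,0,0],[-0.4,0,-25,0,0,0,0],[-0.2,0,-25,0,0,0,0],[0,0,-25,0,0,0,0],[0.2,0,-25,0,0,0,0]]]'; python3 -c "
from h import *
st()"
```

```text
time: 6.85
tool_pos: [0.5883, -0.124, 0.0956]
tool_rot: [-1.569, 0.002, 0.166]
contact_force: [-4.3, 0.7, 1.7]
opening: 0.0007
t 6.85 case TCP mm [  34.1 -125.9] z 95.6 rot [-1.569  0.002  0.166] F case [-4.2  1.4] 1.7 op 0.0007
```

```bash
python3 -m pendant '[[[0.2,0,0,0,0,0,0],[0.3,0,0,0,0,0,0],[-1.5,0,0,0,0,0,0],[-1.5,0,5,0,0,0,0],[-1.5,0,10,0,0,0,0],[-1.5,0,15,0,0,0,0],[-1.5,0,20,0,0,0,0],[-1.5,0,24.9,0,0,0,0],[-1.5,0,24.9,0,0,0,0],[-0.9,0,24.9,0,0,0,0],[-0.5,0,24.9,0,0,0,0],[-0.3,0,24.9,0,0,0,0],[-0.1,0,24.9,0,0,0,0],[0.1,0,24.9,0,0,0,0],[0.3,0,24.9,0,0,0,0],[0.5,0,24.9,0,0,0,0],[0.7,0,24.9,0,0,0,0]]]'; python3 -c "
from h import *
st()"
```

```text
time: 8.55
tool_pos: [0.5546, 0.1211, 0.0955]
tool_rot: [-1.571, 0.001, 0.165]
contact_force: [-2.0, -3.4, 0.4]
opening: 0.0003
t 8.55 case TCP mm [ 41.1 121.5] z 95.5 rot [-1.571e+00  1.000e-03  1.650e-01] F case [-2.6 -3.1] 0.4 op 0.0003
```

```bash
python3 -m pendant '[[[-1.7,0,0,0,0,0,0],[-1.7,0,-5,0,0,0,0],[-1.7,0,-10,0,0,0,0],[-1.7,0,-15,0,0,0,0],[-1.7,0,-20,0,0,0,0],[-1.7,0,-24.9,0,0,0,0],[-1.7,0,-24.9,0,0,0,0],[-1.1,0,-24.9,0,0,0,0],[-0.7,0,-24.9,0,0,0,0],[-0.5,0,-24.9,0,0,0,0],[-0.3,0,-24.9,0,0,0,0],[-0.1,0,-24.9,0,0,0,0],[0.1,0,-24.9,0,0,0,0],[0.3,0,-24.9,0,0,0,0],[0.4,0,-24.9,0,0,0,0]]]'; python3 -c "
from h import *
st()"
```

```text
time: 10.05
tool_pos: [0.5996, -0.123, 0.0955]
tool_rot: [-1.57, 0.001, 0.166]
contact_force: [-3.5, 1.5, -0.2]
opening: 0.0007
t 10.05 case TCP mm [  45.4 -126.8] z 95.5 rot [-1.57e+00  1.00e-03  1.66e-01] F case [-3.2  2. ] -0.2 op 0.0007
```

Both ends are moving freely. Next is the left pull, from 41 to about 52.

```bash
python3 -m pendant '[[[0.2,0,0,0,0,0,0],[-1.6,0,0,0,0,0,0],[-1.6,0,5,0,0,0,0],[-1.6,0,10,0,0,0,0],[-1.6,0,15,0,0,0,0],[-1.6,0,20,0,0,0,0],[-1.6,0,25,0,0,0,0],[-1.6,0,25,0,0,0,0],[-1,0,25,0,0,0,0],[-0.6,0,25,0,0,0,0],[-0.4,0,25,0,0,0,0],[-0.2,0,25,0,0,0,0],[0,0,25,0,0,0,0],[0.2,0,25,0,0,0,0],[0.4,0,25,0,0,0,0],[0.6,0,25,0,0,0,0]]]'; python3 -c "
from h import *
st()"
```

```text
time: 11.65
tool_pos: [0.5644, 0.1239, 0.0955]
tool_rot: [-1.571, 0.001, 0.165]
contact_force: [-2.4, -2.0, -0.8]
opening: 0.0003
t 11.65 case TCP mm [ 51.2 122.5] z 95.5 rot [-1.571e+00  1.000e-03  1.650e-01] F case [-2.7 -1.5] -0.8 op 0.0003
```

```bash
python3 -m pendant '[[[-1.7,0,0,0,0,0,0],[-1.7,0,-5,0,0,0,0],[-1.7,0,-10,0,0,0,0],[-1.7,0,-15,0,0,0,0],[-1.7,0,-20,0,0,0,0],[-1.7,0,-25,0,0,0,0],[-1.7,0,-25,0,0,0,0],[-1.1,0,-25,0,0,0,0],[-0.7,0,-25,0,0,0,0],[-0.5,0,-25,0,0,0,0],[-0.3,0,-25,0,0,0,0],[-0.1,0,-25,0,0,0,0],[0.1,0,-25,0,0,0,0],[0.3,0,-25,0,0,0,0],[0.4,0,-25,0,0,0,0]]]'; python3 -c "
from h import *
st()"
```

```text
time: 13.15
tool_pos: [0.6094, -0.1214, 0.0954]
tool_rot: [-1.57, 0.001, 0.166]
contact_force: [-3.6, 1.7, 0.6]
opening: 0.0005
t 13.15 case TCP mm [  55.3 -126.8] z 95.4 rot [-1.57e+00  1.00e-03  1.66e-01] F case [-3.3  2.3] 0.6 op 0.0005
```

```bash
python3 -m pendant '[[[0.2,0,0,0,0,0,0],[-1.6,0,0,0,0,0,0],[-1.6,0,5,0,0,0,0],[-1.6,0,10,0,0,0,0],[-1.6,0,15,0,0,0,0],[-1.6,0,20,0,0,0,0],[-1.6,0,25,0,0,0,0],[-1.6,0,25,0,0,0,0],[-1,0,25,0,0,0,0],[-0.6,0,25,0,0,0,0],[-0.4,0,25,0,0,0,0],[-0.2,0,25,0,0,0,0],[0,0,25,0,0,0,0],[0.2,0,25,0,0,0,0],[0.4,0,25,0,0,0,0],[0.6,0,25,0,0,0,0]]]'; python3 -c "
from h import *
st()"; python3 -m pendant '[[[-1.7,0,0,0,0,0,0],[-1.7,0,-5,0,0,0,0],[-1.7,0,-10,0,0,0,0],[-1.7,0,-15,0,0,0,0],[-1.7,0,-20,0,0,0,0],[-1.7,0,-25,0,0,0,0],[-1.7,0,-25,0,0,0,0],[-1.1,0,-25,0,0,0,0],[-0.7,0,-25,0,0,0,0],[-0.5,0,-25,0,0,0,0],[-0.3,0,-25,0,0,0,0],[-0.1,0,-25,0,0,0,0],[0.1,0,-25,0,0,0,0],[0.3,0,-25,0,0,0,0]]]'; python3 -c "
from h import *
st()"
```

```text
time: 14.75
tool_pos: [0.5743, 0.1255, 0.0955]
tool_rot: [-1.571, 0.001, 0.165]
contact_force: [-2.5, -2.8, -0.2]
opening: 0.0007
t 14.75 case TCP mm [ 61.2 122.5] z 95.5 rot [-1.571e+00  1.000e-03  1.650e-01] F case [-2.9 -2.4] -0.2 op 0.0007
time: 16.15
tool_pos: [0.6181, -0.1196, 0.0954]
tool_rot: [-1.57, 0.001, 0.166]
contact_force: [-4.3, 2.5, 0.4]
opening: 0.0004
t 16.15 case TCP mm [  64.2 -126.4] z 95.4 rot [-1.57e+00  1.00e-03  1.66e-01] F case [-3.8  3.2] 0.4 op 0.0004
```

```bash
python3 -m pendant '[[[0.1,0,0,0,0,0,0],[-1.6,0,0,0,0,0,0],[-1.6,0,5,0,0,0,0],[-1.6,0,10,0,0,0,0],[-1.6,0,15,0,0,0,0],[-1.6,0,20,0,0,0,0],[-1.6,0,25,0,0,0,0],[-1.6,0,25,0,0,0,0],[-1,0,25,0,0,0,0],[-0.6,0,25,0,0,0,0],[-0.4,0,25,0,0,0,0],[-0.2,0,25,0,0,0,0],[0,0,25,0,0,0,0],[0.2,0,25,0,0,0,0],[0.4,0,25,0,0,0,0],[0.6,0,25,0,0,0,0]]]'; python3 -c "
from h import *
st()"
```

```text
time: 17.75
tool_pos: [0.583, 0.1269, 0.0954]
tool_rot: [-1.571, 0.001, 0.165]
contact_force: [-3.6, -2.5, -0.2]
opening: 0.0003
t 17.75 case TCP mm [ 70.1 122.5] z 95.4 rot [-1.571e+00  1.000e-03  1.650e-01] F case [-4.  -1.8] -0.2 op 0.0003
```

Now the right pull, to about 74 commanded.

```bash
python3 -m pendant '[[[-1.7,0,0,0,0,0,0],[-1.7,0,-5,0,0,0,0],[-1.7,0,-10,0,0,0,0],[-1.7,0,-15,0,0,0,0],[-1.7,0,-20,0,0,0,0],[-1.7,0,-25,0,0,0,0],[-1.7,0,-25,0,0,0,0],[-1.1,0,-25,0,0,0,0],[-0.7,0,-25,0,0,0,0],[-0.5,0,-25,0,0,0,0],[-0.3,0,-25,0,0,0,0],[-0.1,0,-25,0,0,0,0],[0,0,-25,0,0,0,0],[0.1,0,-25,0,0,0,0],[0.2,0,-25,0,0,0,0]]]'; python3 -c "
from h import *
st()"
```

```text
time: 19.25
tool_pos: [0.6262, -0.1186, 0.0955]
tool_rot: [-1.57, 0.001, 0.165]
contact_force: [-3.4, 0.6, -0.1]
opening: 0.0004
t 19.25 case TCP mm [  72.3 -126.8] z 95.5 rot [-1.57e+00  1.00e-03  1.65e-01] F case [-3.3  1.1] -0.1 op 0.0004
```

```bash
python3 -m pendant '[[[-1.5,0,0,0,0,0,0],[-1.5,0,5,0,0,0,0],[-1.5,0,10,0,0,0,0],[-1.5,0,15,0,0,0,0],[-1.5,0,20,0,0,0,0],[-1.5,0,25,0,0,0,0],[-1.5,0,25,0,0,0,0],[-1,0,25,0,0,0,0],[-0.6,0,25,0,0,0,0],[-0.4,0,25,0,0,0,0],[-0.2,0,25,0,0,0,0],[-0.1,0,25,0,0,0,0],[0,0,25,0,0,0,0],[0.1,0,25,0,0,0,0],[0.2,0,25,0,0,0,0]]]'; python3 -c "
from h import *
st()"
```

```text
time: 20.75
tool_pos: [0.5865, 0.1274, 0.0955]
tool_rot: [-1.571, 0.002, 0.165]
contact_force: [-3.9, -3.1, 1.5]
opening: 0.0005
t 20.75 case TCP mm [ 73.6 122.3] z 95.5 rot [-1.571  0.002  0.165] F case [-4.4 -2.4] 1.5 op 0.0005
```

```bash
python3 -m pendant '[[[0.1,0,0,0,0,0,0],[0.2,0,0,0,0,0,0],[0.2,0,0,0,0,0,0]]]'; python3 -c "
from h import *
st()"; python3 -m pendant '[[[0.1,0,0,0,0,0,0],[0.1,0,0,0,0,0,0]]]'; python3 -c "
from h import *
st()"
```

```text
time: 21.05
tool_pos: [0.5894, 0.1284, 0.0956]
tool_rot: [-1.571, -0.0, 0.165]
contact_force: [-1.6, -1.8, -0.1]
opening: -0.0
t 21.05 case TCP mm [ 76.7 122.9] z 95.6 rot [-1.571 -0.     0.165] F case [-1.9 -1.5] -0.1 op -0.0
time: 21.25
tool_pos: [0.5904, 0.1286, 0.0957]
tool_rot: [-1.571, -0.0, 0.165]
contact_force: [-1.7, -1.5, -1.5]
opening: 0.0005
t 21.25 case TCP mm [ 77.7 123. ] z 95.7 rot [-1.571 -0.     0.165] F case [-1.9 -1.2] -1.5 op 0.0005
```

```bash
python3 -m pendant '[[[-1.7,0,0,0,0,0,0],[-1.7,0,-5,0,0,0,0],[-1.7,0,-10,0,0,0,0],[-1.7,0,-15,0,0,0,0],[-1.7,0,-20,0,0,0,0],[-1.7,0,-25,0,0,0,0],[-1.7,0,-25,0,0,0,0],[-1.2,0,-25,0,0,0,0],[-0.8,0,-25,0,0,0,0],[-0.6,0,-25,0,0,0,0],[-0.4,0,-25,0,0,0,0],[-0.2,0,-25,0,0,0,0],[-0.1,0,-25,0,0,0,0]]]'; python3 -c "
from h import *
st()"; python3 -m pendant '[[[0.1,0,0,0,0,0,0],[0.1,0,0,0,0,0,0]]]'; python3 -c "
from h import *
st()"; python3 -m pendant '[[[0.1,0,0,0,0,0,0],[0.1,0,0,0,0,0,0]]]'; python3 -c "
from h import *
st()"
```

```text
time: 22.55
tool_pos: [0.6297, -0.1173, 0.0955]
tool_rot: [-1.57, 0.002, 0.166]
contact_force: [-3.9, 1.9, 1.0]
opening: 0.0002
t 22.55 case TCP mm [  76.1 -126.1] z 95.5 rot [-1.57   0.002  0.166] F case [-3.5  2.5] 1.0 op 0.0002
time: 22.75
tool_pos: [0.6314, -0.1179, 0.0955]
tool_rot: [-1.57, 0.0, 0.165]
contact_force: [-2.5, 1.2, 0.3]
opening: 0.0006
t 22.75 case TCP mm [  77.6 -127. ] z 95.5 rot [-1.57   0.     0.165] F case [-2.2  1.6] 0.3 op 0.0006
time: 22.95
tool_pos: [0.6325, -0.118, 0.0956]
tool_rot: [-1.571, -0.0, 0.165]
contact_force: [-1.8, 0.7, -0.7]
opening: 0.0005
t 22.95 case TCP mm [  78.6 -127.3] z 95.6 rot [-1.571 -0.     0.165] F case [-1.7  1. ] -0.7 op 0.0005
```

```bash
for i in 1 2; do python3 -m pendant '[[[0.1,0,0,0,0,0,0],[0.1,0,0,0,0,0,0]]]' >/dev/null; python3 -c "
from h import *
st()"; done; python3 -m pendant '[[[-1.5,0,0,0,0,0,0],[-1.5,0,5,0,0,0,0],[-1.5,0,10,0,0,0,0],[-1.5,0,15,0,0,0,0],[-1.5,0,20,0,0,0,0],[-1.5,0,25,0,0,0,0],[-1.5,0,25,0,0,0,0],[-1,0,25,0,0,0,0],[-0.6,0,25,0,0,0,0],[-0.4,0,25,0,0,0,0],[-0.2,0,25,0,0,0,0],[-0.1,0,25,0,0,0,0]]]'; python3 -c "
from h import *
st()"; for i in 1 2 ; do python3 -m pendant '[[[0.1,0,0,0,0,0,0],[0.1,0,0,0,0,0,0]]]' >/dev/null; python3 -c "
from h import *
st()"; done
```

```text
t 23.15 case TCP mm [  79.7 -127.4] z 95.7 rot [-1.571 -0.     0.165] F case [-1.1  1.3] -1.7 op 0.0005
t 23.35 case TCP mm [  80.7 -127.3] z 95.7 rot [-1.571 -0.     0.165] F case [-2.4 -0.9] 0.0 op 0.0008
time: 24.55
tool_pos: [0.5922, 0.1275, 0.0955]
tool_rot: [-1.571, 0.001, 0.164]
contact_force: [-2.6, -1.8, 1.3]
opening: 0.0005
t 24.55 case TCP mm [ 79.3 121.5] z 95.5 rot [-1.571e+00  1.000e-03  1.640e-01] F case [-2.9 -1.4] 1.3 op 0.0005
t 24.75 case TCP mm [ 80.1 122.3] z 95.5 rot [-1.571e+00  1.000e-03  1.650e-01] F case [-1.9 -1.7] -0.1 op 0.0003
t 24.95 case TCP mm [ 81.4 122.8] z 95.6 rot [-1.571  0.     0.165] F case [-1.9 -2.2] -0.6 op 0.0009
```

```bash
for i in 1 2 3; do python3 -m pendant '[[[0.1,0,0,0,0,0,0],[0.1,0,0,0,0,0,0]]]' >/dev/null; python3 -c "
from h import *
st()"; done
```

```text
t 25.15 case TCP mm [ 81.7 122.8] z 95.6 rot [-1.571  0.002  0.165] F case [-4.7 -1.8] 0.5 op 0.0001
t 25.35 case TCP mm [ 82.  122.8] z 95.5 rot [-1.571  0.004  0.165] F case [-8.  -2.7] 3.3 op 0.0004
t 25.55 case TCP mm [ 82.2 122.8] z 95.5 rot [-1.571  0.005  0.165] F case [-11.   -1.9] 4.1 op 0.0004
```

Left buffer reached: force climbs to 11 N at 82.2 mm with almost no skew. Now the right pull.

```bash
python3 -m pendant '[[[-2,0,0,0,0,0,0],[-2,0,-5,0,0,0,0],[-2,0,-10,0,0,0,0],[-2,0,-15,0,0,0,0],[-2,0,-20,0,0,0,0],[-2,0,-25,0,0,0,0],[-2,0,-25,0,0,0,0],[-1.4,0,-25,0,0,0,0],[-1,0,-25,0,0,0,0],[-0.7,0,-25,0,0,0,0],[-0.5,0,-25,0,0,0,0],[-0.4,0,-25,0,0,0,0]]]'; python3 -c "
from h import *
st()"; for i in 1 2 ; do python3 -m pendant '[[[0.1,0,0,0,0,0,0],[0.1,0,0,0,0,0,0]]]' >/dev/null; python3 -c "
from h import *
st()"; done
```

```text
time: 26.75
tool_pos: [0.6347, -0.1165, 0.0957]
tool_rot: [-1.571, -0.0, 0.167]
contact_force: [-0.3, 0.1, -0.6]
opening: 0.0004
t 26.75 case TCP mm [  81.1 -126.1] z 95.7 rot [-1.571 -0.     0.167] F case [-0.3  0.2] -0.6 op 0.0004
t 26.95 case TCP mm [  81.3 -126.7] z 95.6 rot [-1.57e+00  1.00e-03  1.66e-01] F case [-1.4  0.4] -0.2 op 0.0005
t 27.15 case TCP mm [  81.9 -126.8] z 95.5 rot [-1.57e+00  1.00e-03  1.65e-01] F case [-3.8  3.3] 1.9 op 0.0006
```

```bash
for i in 1 2 3; do python3 -m pendant '[[[0.1,0,0,0,0,0,0],[0.1,0,0,0,0,0,0]]]' >/dev/null; python3 -c "
from h import *
st()"; done
```

```text
t 27.35 case TCP mm [  82.4 -126.8] z 95.5 rot [-1.57   0.003  0.165] F case [-5.9  2.2] 2.6 op 0.0004
t 27.55 case TCP mm [  82.7 -126.8] z 95.5 rot [-1.569  0.004  0.165] F case [-8.8  2.4] 3.9 op 0.0005
t 27.75 case TCP mm [  82.9 -126.9] z 95.5 rot [-1.569  0.006  0.165] F case [-11.3   1.9] 5.9 op 0.0006
```

```bash
python3 -m pendant '[[[-2,0,0,0,0,0,0],[-2,0,5,0,0,0,0],[-2,0,10,0,0,0,0],[-2,0,15,0,0,0,0],[-2,0,20,0,0,0,0],[-2,0,25,0,0,0,0],[-2,0,25,0,0,0,0],[-1.4,0,25,0,0,0,0],[-1,0,25,0,0,0,0],[-0.7,0,25,0,0,0,0],[-0.5,0,25,0,0,0,0],[-0.4,0,25,0,0,0,0]]]'; python3 -c "
from h import *
st()"; for i in 1 2 3; do python3 -m pendant '[[[0.1,0,0,0,0,0,0],[0.1,0,0,0,0,0,0]]]' >/dev/null; python3 -c "
from h import *
st()"; done
```

```text
time: 28.95
tool_pos: [0.594, 0.1277, 0.0954]
tool_rot: [-1.571, 0.002, 0.164]
contact_force: [-3.7, -3.2, 1.4]
opening: 0.0004
t 28.95 case TCP mm [ 81.1 121.5] z 95.4 rot [-1.571  0.002  0.164] F case [-4.2 -2.6] 1.4 op 0.0004
t 29.15 case TCP mm [ 81.7 122. ] z 95.3 rot [-1.571  0.002  0.165] F case [-3.9 -2.2] 0.4 op 0.0001
t 29.35 case TCP mm [ 81.9 122.1] z 95.3 rot [-1.572  0.004  0.165] F case [-7.1 -4.2] 2.5 op 0.0006
t 29.55 case TCP mm [ 82.1 122.1] z 95.3 rot [-1.572  0.006  0.165] F case [-10.1  -3.7] 4.5 op 0.0003
```

```bash
python3 -m pendant '[[[-2,0,0,0,0,0,0],[-2,0,-5,0,0,0,0],[-2,0,-10,0,0,0,0],[-2,0,-15,0,0,0,0],[-2,0,-20,0,0,0,0],[-2,0,-25,0,0,0,0],[-2,0,-25,0,0,0,0],[-1.4,0,-25,0,0,0,0],[-1,0,-25,0,0,0,0],[-0.7,0,-25,0,0,0,0],[-0.5,0,-25,0,0,0,0],[-0.4,0,-25,0,0,0,0]]]'; python3 -c "
from h import *
st()"; for i in 1 2 3; do python3 -m pendant '[[[0.1,0,0,0,0,0,0],[0.1,0,0,0,0,0,0]]]' >/dev/null; python3 -c "
from h import *
st()"; done
```

```text
time: 30.75
tool_pos: [0.6347, -0.1165, 0.0957]
tool_rot: [-1.571, -0.0, 0.167]
contact_force: [-1.3, -0.2, 0.5]
opening: 0.0002
t 30.75 case TCP mm [  81.1 -126.1] z 95.7 rot [-1.571 -0.     0.167] F case [-1.3  0. ] 0.5 op 0.0002
t 30.95 case TCP mm [  81.4 -126.7] z 95.6 rot [-1.57e+00  1.00e-03  1.66e-01] F case [-0.1 -0.2] 0.4 op 0.0006
t 31.15 case TCP mm [  81.9 -126.9] z 95.5 rot [-1.57e+00  1.00e-03  1.65e-01] F case [-3.3  2.3] 1.4 op 0.0006
t 31.35 case TCP mm [  82.5 -126.8] z 95.5 rot [-1.57   0.003  0.165] F case [-5.4  2.8] 2.3 op 0.0005
```

```bash
python3 -m pendant '[[[0.1,0,0,0,0,0,0],[0.2,0,0,0,0,0,0],[0.2,0,0,0,0,0,0]]]'; python3 -m pendant '[[[-1.5,0,0,0,0,0,0],[-1.5,-3,0,0,0,0,0],[-1.5,-5,0,0,0,0,0],[1.5,-5,4.5,0,0,0,0],[4.5,-5,8.5,0,0,0,0],[4.5,-5,12.6,0,0,0,0],[4.5,-5,12.6,0,0,0,0],[4.5,-5,12.6,0,0,0,0],[4.5,-5,12.6,0,0,0,0]]]'; python3 -c "
from h import *
st();rel(131,0,127)
c=cam('top');im=c['image'][150:275,230:385,::-1]
cv2.imwrite('pics/crop2.png',cv2.resize(im,None,fx=5,fy=4.8,interpolation=cv2.INTER_CUBIC))"
```

```text
time: 31.65
tool_pos: [0.6366, -0.117, 0.0955]
tool_rot: [-1.569, 0.006, 0.165]
contact_force: [-12.3, 0.1, 5.6]
opening: 0.0004
time: 32.55
tool_pos: [0.6633, 0.0138, 0.1459]
tool_rot: [-1.571, -0.001, 0.164]
contact_force: [0.8, -0.0, 0.1]
opening: 0.0002
t 32.55 case TCP mm [130.7  -2.3] z 145.9 rot [-1.571e+00 -1.000e-03  1.640e-01] F case [ 0.8 -0.2] 0.1 op 0.0002
rel cm [0.03 1.89 0.23] rv [ 0.001 -0.001  0.001]
```

View pics/crop2.png

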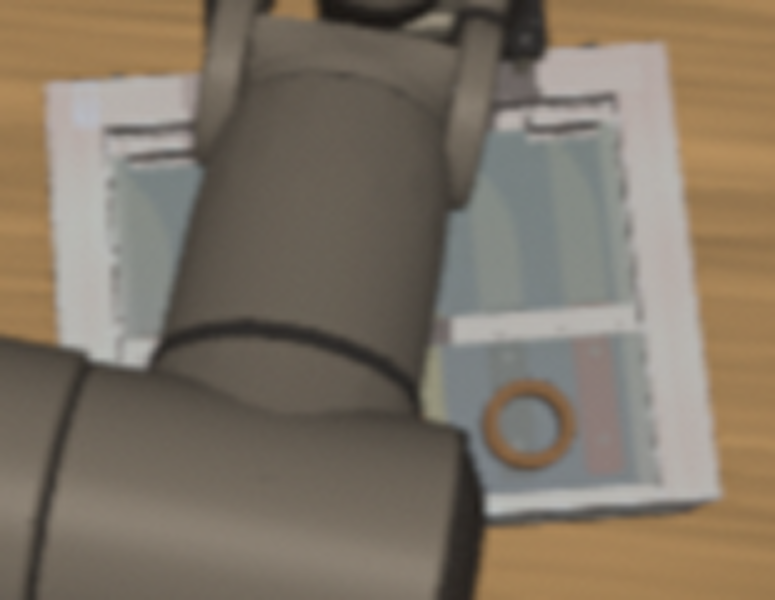

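The picture shows the pane closed up against the far rail, with only a thin dark gap at rows 100–130, and the tabs at about (160,155) and (565,125). Now I'll press the lock.

```bash
python3 -m pendant '[[[0,1,0.2,0,0,0,0],[0,1.9,0.2,0,0,0,0],[0,2.2,0.2,0,0,0,0],[0,2.4,0.2,0,0,0,0],[0,2.6,0.2,0,0,0,0],[0,2.6,0.2,0,0,0,0]]]'; python3 -m pendant '[[[0,0.2,0,0,0,0,0],[0,0.4,0,0,0,0,0],[0,0.5,0,0,0,0,0],[0,0.5,0,0,0,0,0]]]'; python3 -c "
from h import *
st()"
```

```text
time: 33.2
tool_pos: [0.6626, 0.0165, 0.1197]
tool_rot: [-1.571, -0.0, 0.165]
contact_force: [-0.1, -1.3, 1.0]
opening: 0.0006
time: 33.6
tool_pos: [0.6627, 0.0167, 0.1152]
tool_rot: [-1.571, -0.001, 0.165]
contact_force: [-2.9, -3.7, 7.5]
opening: 0.0004
t 33.6 case TCP mm [130.6   0.6] z 115.2 rot [-1.571e+00 -1.000e-03  1.650e-01] F case [-3.4 -3.2] 7.5 op 0.0004
```

```bash
for i in 1 2 3; do python3 -m pendant '[[[0,0.1,0,0,0,0,0],[0,0.1,0,0,0,0,0]]]'>/dev/null; python3 -c "
from h import *
st()"; done
```

```text
t 33.8 case TCP mm [130.7   0.6] z 115.2 rot [-1.571e+00 -1.000e-03  1.650e-01] F case [-4.1 -1.2] 11.1 op 0.0003
t 34.0 case TCP mm [130.7   0.6] z 115.1 rot [-1.572 -0.002  0.165] F case [-6.9 -0.8] 15.6 op 0.001
t 34.2 case TCP mm [130.8   0.6] z 115.0 rot [-1.572 -0.003  0.165] F case [-8.4 -1.2] 20.3 op 0.0004
```

The lock bottomed out at z=115.0 with 20 N, so it is fully down. Now I'll lift off and re-feel both pulls to confirm they are still seated.

```bash
python3 -m pendant '[[[0,-2,0,0,0,0,0],[0,-4,0,0,0,0,0],[-3.5,-4,4,0,0,0,0],[-6.8,-4,8,0,0,0,0],[-6.8,-4,12.2,0,0,0,0],[-6.8,-4,12.2,0,0,0,0],[-6.8,-4,12.2,0,0,0,0]]]'; python3 -c "
from h import *
st();rel(66,122.5,96);rel(79,122.5,96)
c=cam('wrist');cv2.imwrite('pics/w2.png',c['image'][:,:,::-1])"
```

```text
time: 34.9
tool_pos: [0.5754, 0.1273, 0.1515]
tool_rot: [-1.57, -0.0, 0.168]
contact_force: [-0.8, 0.7, 0.1]
opening: 0.0003
t 34.9 case TCP mm [ 62.6 124.1] z 151.5 rot [-1.57  -0.     0.168] F case [-0.6  0.9] 0.1 op 0.0003
rel cm [ 0.33  5.55 -0.16] rv [-0.     0.003  0.   ]
rel cm [ 1.63  5.55 -0.17] rv [-0.     0.003  0.   ]
```

View pics/w2.png

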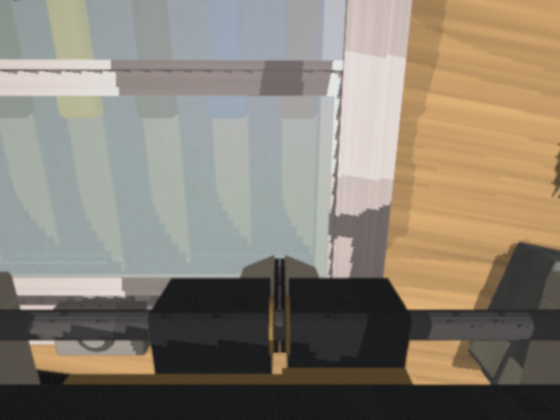

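The wrist view shows the pane's far frame at rows 275–300 and the lock housing at about (95,340), partly hidden. Nothing is out of place. Next I re-feel the left.

```bash
python3 -m pendant '[[[0.3,3,-0.1,0,0,0,0],[0.3,5.5,-0.1,0,0,0,0],[0.3,5.5,-0.1,0,0,0,0],[1.1,5.5,-0.1,0,0,0,0],[1.5,5.5,-0.1,0,0,0,0],[1.6,5.5,-0.1,0,0,0,0],[1.6,5.5,-0.1,0,0,0,0]]]' >/dev/null; python3 -c "
from h import *
st()"; for i in 1 2 3 4 5 ; do python3 -m pendant '[[[0.1,0,0,0,0,0,0],[0.1,0,0,0,0,0,0]]]'>/dev/null; python3 -c "
from h import *
st()"; done
```

```text
t 35.65 case TCP mm [ 79.3 121.6] z 97.7 rot [-1.571 -0.002  0.165] F case [-0.   0.1] -0.7 op 0.0006
t 35.85 case TCP mm [ 79.6 121.9] z 97.1 rot [-1.571e+00 -1.000e-03  1.650e-01] F case [-1.4 -0.2] 0.1 op 0.0003
t 36.05 case TCP mm [ 80.5 121.8] z 96.8 rot [-1.571 -0.     0.165] F case [-1.4 -0.3] -0.5 op 0.0001
t 36.25 case TCP mm [ 81.1 121.9] z 96.6 rot [-1.571e+00  1.000e-03  1.650e-01] F case [-2.5 -0.1] 1.5 op 0.0007
t 36.45 case TCP mm [ 81.7 121.8] z 96.6 rot [-1.571  0.002  0.165] F case [-5.4 -0.4] 2.7 op 0.0005
t 36.65 case TCP mm [ 81.9 121.8] z 96.5 rot [-1.571  0.004  0.165] F case [-7.8  0.6] 3.9 op 0.0002
```

```bash
python3 -m pendant '[[[-0.1,0,0,0,0,0,0],[-0.2,0,0,0,0,0,0],[-0.3,0,0,0,0,0,0],[-0.4,0,0,0,0,0,0],[-2,0,0,0,0,0,0],[-2,0,-5,0,0,0,0],[-2,0,-10,0,0,0,0],[-2,0,-15,0,0,0,0],[-2,0,-20,0,0,0,0],[-2,0,-24.8,0,0,0,0],[-2,0,-24.8,0,0,0,0],[-1.4,0,-24.8,0,0,0,0],[-0.9,0,-24.8,0,0,0,0],[-0.6,0,-24.8,0,0,0,0],[-0.4,0,-24.8,0,0,0,0],[-0.4,0,-24.8,0,0,0,0]]]' >/dev/null; python3 -c "
from h import *
st()"; for i in 1 2 3 4 5; do python3 -m pendant '[[[0.1,0,0,0,0,0,0],[0.1,0,0,0,0,0,0]]]'>/dev/null; python3 -c "
from h import *
st()"; done
```

```text
t 38.25 case TCP mm [  80.  -125.1] z 96.7 rot [-1.571 -0.     0.167] F case [0.7 1. ] -0.2 op 0.0004
t 38.45 case TCP mm [  80.6 -126. ] z 96.8 rot [-1.571 -0.     0.166] F case [-0.1  0.2] 0.2 op 0.0005
t 38.65 case TCP mm [  81.5 -126.2] z 96.7 rot [-1.571  0.     0.165] F case [ 0.1 -0.1] 0.5 op 0.0004
t 38.85 case TCP mm [  81.9 -126.2] z 96.7 rot [-1.57e+00  1.00e-03  1.65e-01] F case [-2.9 -0.4] 1.9 op 0.0008
t 39.05 case TCP mm [  82.6 -126.3] z 96.6 rot [-1.57   0.002  0.165] F case [-5.4  0.3] 3.6 op 0.0004
t 39.25 case TCP mm [  82.8 -126.3] z 96.6 rot [-1.57   0.004  0.165] F case [-9.4 -0. ] 5.2 op 0.0004
```

```bash
python3 -m pendant '[[[-0.1,0,0,0,0,0,0],[-0.2,0,0,0,0,0,0],[-0.3,0,0,0,0,0,0],[-0.4,0,0,0,0,0,0],[-0.5,0,0,0,0,0,0],[-2,0,0,0,0,0,0],[-2,0,0,0,0,0,0],[-2,-5,0,0,0,0,0],[-2,-10,0,0,0,0,0],[-6,-13,-3,0,0,0,0],[-10,-15,-6,0,0,0,0],[-14,-15,-10,0,0,0,0],[-18,-15,-14,0,0,0,0],[-18,-15,-18,0,0,0,0],[-18,-15,-18,0,0,0,0],[-18,-15,-18,0,0,0,0]]]'; python3 -c "
from h import *
st()
c=cam('top');im=c['image'][150:275,230:385,::-1]
cv2.imwrite('pics/crop3.png',cv2.resize(im,None,fx=5,fy=4.8,interpolation=cv2.INTER_CUBIC))"
```

```text
time: 40.85
tool_pos: [0.49, -0.3249, 0.2465]
tool_rot: [-1.571, -0.001, 0.162]
contact_force: [0.2, 0.1, 0.5]
opening: 0.0007
t 40.85 case TCP mm [ -95.9 -307.9] z 246.5 rot [-1.571e+00 -1.000e-03  1.620e-01] F case [0.2 0.1] 0.5 op 0.0007
```

View pics/crop3.png

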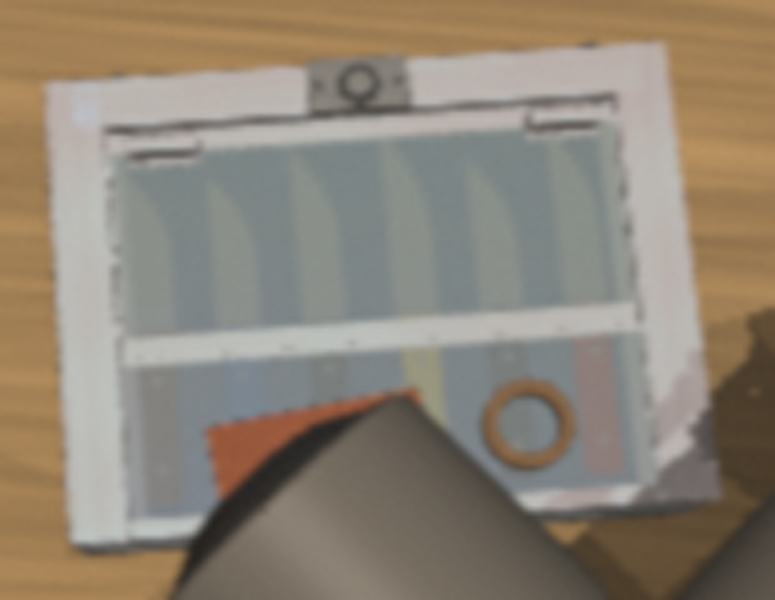

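The pane is home at both ends, the plunger at (360,83) looks down, and the tape and stone are where they were. I'll hand in.

```bash
python3 -c "
from cell import robot
print(robot.hand_in())"
```

```text
the job is handed in; nothing more can be done
None
```

I shut the sliding pane by pushing the two finger pulls in turn, then locked it and handed the job in at about 41 s. No verdict was reported.

- **Pane:** I read forces only at the end of each move. The pulls moved at about 2–5 N on the way. Against the buffers the force rose to about 11 N on the left and 12 N on the right, well under the 25 N limit.
- **Lock:** The plunger bottomed at 115 mm, its fully pressed height, with 20 N on it. It still looked down in the last picture.
- **Check after locking:** I felt both ends again. They met resistance at about the same places as before: from about 81 mm on the left and 82 mm on the right, in tool position.
- **Other goods:** In the last picture the tape and the visible part of the whetstone were where they started. I did not look again at the goods beside the case, but no unexpected contact was felt near them.

**Not confirmed:** each end springs back about 1 mm when released. That the buffers are still touched at rest is inferred from the feel, because I could not measure it directly.

**Measurements that disagreed:** the first camera estimates of the pull positions differed by up to about 9 mm, so I relied on touch for the final distances.

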